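# Trip and reset the extractor's stop, then hold the purge lever

## Robot

A 6-joint arm with a two-finger parallel gripper is mounted at the origin on the work surface. World frame = base frame: x ahead of the robot, y to its left, z up, the work surface at z = 0. Lengths are in m, angles in rad, forces in N, time in s.
With the tool pointing down it reaches from about 0.35 to 0.775 m from the base axis. Payload 7.3 kg.
Tool frame: the origin (TCP) lies midway between the tips of the shut fingers; the grasp point (between the pads) lies 19 mm behind it; z points along the fingers, y is the line along which they close (so a half turn about z gives the same grasp; the last joint's range is limited). The gripper opens to 92 mm and grips with 3 to 60 N. Pads are 19 mm wide; open, the fingers measure 130 mm over their backs; the gripper's body (75 mm by 190 mm) begins 47 mm behind the grasp point.
Start: joints at [-1.489, 0.342, 1.524, -0, 1.275, -0.146], TCP at [0.119, -0.511, 0.227] pointing down, gripper open.
Joint ranges: [-2.53, 2.53], [-0.77, 2.02], [0.04, 2.7], [-1, 4.14], [0.28, 2.66], [-3.11, 3.11]. Speed limits (rad/s): [2.57, 2.57, 3.14, 3.14, 3.14, 3.14].

## Interface

Orientations are given as [roll, pitch, yaw] about the fixed x, y, z axes, in that order (R = Rz(yaw) Ry(pitch) Rx(roll)).
In Python, from cell import monitor, vision, workorder gives the robot as it stands.
- The arm moves only by the tool move_arm, never from a script. Its argument "rows" is a list of rows, each a list of 5 numbers: the shift along the world's x, y, z in mm, then the turn about the world's z in rad, then the closure, from -1 (fully open) to 1 (shut). A call has 1 to 12 rows; each row shifts and turns the commanded pose from where the row before left it; what a row does not reach is not made up. A row lasts 1/10 s, in which the tool goes at most 50 mm and 8.59 degrees, less where a joint would pass 70% of its speed; a pose out of reach is approached as far as the arm can. A call is refused whole if a number of a shift passes 50 or a number of a turn 0.15, either way. A call with a gripper value outside its range is refused whole. The fingers move at their own pace and stop on an object; "newtons" is the grip in N (left out, the last holds). Time passes only in rows, so rows that do not move let the fingers close. It gives the time, the measured TCP pose, the force, the opening and the grip force at its end, in the units of the state.
- monitor.observe(): the state, without advancing time (a new reading comes with each control period).
- vision.read_camera(name): name is "side" or "top" or "wrist"; returns the picture (400x640x3 uint8, red, green, blue); there is no depth.
- vision.get_calibration(name): a dict with "K" (3x3 intrinsics, pixels), "T" (4x4, takes a point from camera to world coordinates); the wrist camera has in their place "mount" (4x4, takes a point from camera to tool coordinates, whose origin is the TCP and whose axes are the flange's). Camera axes: x right, y up, looking along -z (the intrinsics and any distortion apply to the point x, -y, -z); pixel columns grow to the right and rows downward; lengths in m; the calibration is good to about 2 mm. A picture is of the moment at which its call begins: read the wrist's pose just before it. get_calibration takes no time and is no camera call.
- workorder.hand_in(): hands the job in; it is judged then, once.
The state is a dict: "time": time; "qpos": joint angles; "qvel": joint speeds; "joint_efforts": joint torques, N m; "tool_pos": TCP position; "tool_rot": TCP orientation; "contact_force": force on the tool from outside, world axes, zero at the start; "torque": the same for the moment, N m; "opening": finger opening in m; "grip_force": force on a finger pad.
Only numpy, scipy, OpenCV 4.12 (cv2) and the standard library are available. Lean on these libraries where they do the work, as an engineer would, in place of code of your own. Each camera call takes 0.05 s, during which the arm holds its last target. There are 200 camera calls.

## Task

Clear the solvent extractor for purging: push the red mushroom stop button on the yellow box fully down, let it spring back up, and reset it by turning its bar grip clockwise as far as it goes. Then press the black pad of the sprung purge lever down until the yellow pointer is in the green band, never deep into the red, keep it in the green for at least three seconds, and finish still holding it there with the stop button left up and reset. Leave the vials, cells, bottles and beaker standing where they are.

Things in the scene. Friction and masses are not known exactly. Their poses are not given: they have to be found in the camera images.
- stop_box: yellow stop station fixed to the bench, 110 x 100 x 60 mm (x, y, z). Origin at the centre of its underside, z up. The red mushroom button stands in the middle of its top, its axis vertical through this origin. The bar's marked end points at the white dot (box's -x) at stop_twist = 0 and at the green dot (about its +y) once reset.
- stop_grip (a point): point on the red mushroom button's axis, in the middle of its bar grip, 98 mm above the bench when up. The bar is 42 mm long along the point's x, 14 mm wide along its y; its top is 11 mm above the point, the top of the round red head (46 mm diameter) that carries it 14 mm below. Moves and turns with the button. White line on the bar's -x end.
- stop_press (a joint): how far the mushroom button is pushed down: 0 m up, 0.008 m fully down. A spring returns it: about 3 N to start, 10 N fully down. It does not latch: it comes up again when let go.
- stop_twist (a joint): turn of the mushroom button's bar grip about the vertical, growing clockwise seen from above: 0 to 1.4 rad (end stop), starts at 0 to 0.25; reset means turned to its stop, at least 1.2. It stays where it is left (friction about 0.05 N m).
- purge_unit: purge unit fixed to the bench: dark plate 260 x 110 x 12 mm, beige housing 110 x 100 mm, 97 mm tall, on its +x half. Origin at the centre of the plate's underside, z up; the lever reaches towards its -x. 46 mm either side of the lever's middle stand quadrants, 75 mm from the pivot, up to 150 mm high: white, green, red from top to bottom, read by the lever's yellow pointers.
- purge_pivot (a point): centre of the purge lever's horizontal hinge, 115 mm above the bench. The hinge axis runs along the purge unit's y axis.
- purge_lever (a joint): angle of the purge lever pressed down from rest: 0 up (the lever then rises 0.33 rad above level towards the pad), 0.56 rad at its lower stop. Pointer in the green from 0.20 to 0.36 (middle 0.28), red beyond; beyond 0.42 the run is spoilt. A spring pushes it back up: at the pad about 4 N to start, 8 N in the green, 11 N at the stop.
- purge_pad (a point): centre of the top face of the black rubber pad at the end of the purge lever, 38 mm long (x), 52 mm wide (y), 14 mm thick. The pad's top lies 120 mm from the hinge axis along the lever, 9 mm above the lever's centre line, and moves down on an arc about the hinge: 162 mm above the bench at rest, 130 mm in mid green. Free space below.
- vial_a: small glass vial with a blue cap, standing, 26 mm diameter, 76 mm tall, 50 g, loose; bystander. Origin at the centre of its underside. Stands on the bench beside the purge unit's pad.
- vial_b: small glass vial with a blue cap, standing, 26 mm diameter, 76 mm tall, 50 g, loose; bystander. Origin at the centre of its underside. Stands on the bench beside the stop box.
- cell_a: steel extraction cell with a brass cap, standing, 32 mm diameter, 94 mm tall, 250 g, loose; bystander. Origin at the centre of its underside. Stands on the bench in front of the stop box.
- cell_b: steel extraction cell with a brass cap, standing, 32 mm diameter, 94 mm tall, 250 g, loose; bystander. Origin at the centre of its underside. Stands on the bench at the back.
- solvent_a: Clear glass screw-top solvent bottle with a red cap, standing, 86 mm diameter, 200 mm tall, 0.6 kg, loose; bystander. Origin at the centre of its underside. Stands at the right, nearer the robot.
- solvent_b: Amber glass screw-top solvent bottle with a red cap, standing, 86 mm diameter, 200 mm tall, 0.6 kg, loose; bystander. Origin at the centre of its underside. Stands at the right.
- beaker: open glass beaker, standing, 80 mm diameter at the rim, 100 mm tall, 150 g, loose; bystander. Origin at the centre of its underside. Stands at the left.

How it is judged:
On the way, in this order (a step that is already met when the one before it is completed fails the run):
1. the red mushroom button is pushed fully down (value of joint stop_press above 0.006 m), for 0.1 s.
2. the button is up again and its grip is turned clockwise to the stop (value of joint stop_twist above 1.2 rad and value of joint stop_press below 0.004 m), for 0.2 s.
3. the purge lever is pressed by its pad and kept in the green band for three seconds (value of joint purge_lever between 0.2 and 0.36 rad and (contact force between purge_lever and the fingers above 2 N or contact force between purge_lever and the arm above 2 N)), for 3 s.
At the end, for the whole second after the job is handed in: The robot itself still presses the purge lever (more than 2 N) and holds the lever at rest in the green band (0.20 to 0.36 rad); the stop button is up (within 2 mm) and turned to its stop (over 1.2 rad); every bystander stands within 30 mm of where it was (all of step 3 and velocity of joint purge_lever below 0.1 rad/s and value of joint stop_twist above 1.2 rad and value of joint stop_press below 0.002 m and distance of each of vial_a, vial_b, cell_a, cell_b, solvent_a, solvent_b, beaker from where it was at the start of the episode below 0.03 m and angle between each of vial_a, vial_b, cell_a, cell_b, solvent_a, solvent_b, beaker's own z axis and vertical below 0.3 rad); the arm keeps its last pose, push and grip.
It fails at once if the purge lever is pushed deep into the red (beyond 0.42 rad) (value of joint purge_lever above 0.42 rad).
It fails at once if a bystander is shoved over 30 mm or tipped (distance of any of vial_a, vial_b, cell_a, cell_b, solvent_a, solvent_b, beaker from where it was at the start of the episode above 0.03 m or angle between any of vial_a, vial_b, cell_a, cell_b, solvent_a, solvent_b, beaker's own z axis and vertical above 0.5 rad).
It also fails if it takes over 59 s, if anything falls off the work surface, if the arm or the gripper's body presses on something with over 40 N, if the wrist force passes 120 N, or if a joint passes its speed limit or range.

## Working session

There is one attempt and no reset: what is moved stays moved. The work goes in short steps, Python scripts to look and compute and a tool call to move; the robot and the scene stay as the last step left them, time stands still between calls to the robot, and variables do not carry over. Pictures are saved under pics/ and viewed, at most 10 in all, crops included, and the job is handed in when it is done.

Besides the shell and the picture viewer there is one more tool, called after "Emit:" by a JSON object that holds its "method" and its "body". move_arm: Moves the arm, as the interface text tells. Its arguments: {"type":"object","properties":{"rows":{"type":"array","items":{"type":"array","items":{"type":"number"}}},"newtons":{"type":"number"}},"required":["rows"]}

```bash
mkdir -p pics
python3 - <<'E'
from cell import monitor, vision
import cv2
s=monitor.observe();print(s)
for n in("top","side"):
    im=vision.read_camera(n);cv2.imwrite(f"pics/{n}1.png",im[:,:,::-1]);c=vision.get_calibration(n);print(n,c)
print(vision.get_calibration("wrist"))
E
```

```text
{'time': 0.0, 'qpos': array([-1.48899673e+00,  3.42759628e-01,  1.52503109e+00,  4.64690183e-06,
        1.27540196e+00, -1.46006813e-01]), 'qvel': array([-3.59409932e-05,  1.21551364e-04, -1.54208350e-03, -4.32995218e-04,
       -3.96729645e-04, -1.47821780e-03]), 'joint_efforts': array([-2.16379199e-04, -4.31241381e+01, -2.44218940e+01,  7.16595096e-02,
        5.59638196e-02, -1.44142487e-04]), 'tool_pos': array([ 0.11855193, -0.51101369,  0.2260209 ]), 'tool_rot': array([-3.14001031e+00, -2.37180573e-04,  2.27804863e-01]), 'contact_force': array([ 0.01470898,  0.77143367, -0.04800533]), 'torque': array([ 0.00218904, -0.00438112, -0.00759642]), 'grip_force': 0.0, 'opening': 0.09148304439610998}
top {'K': array([[501.29178977,   0.        , 317.69068643],
       [  0.        , 501.29178977, 199.46273362],
       [  0.        ,   0.        ,   1.        ]]), 'T': array([[ 2.55274475e-02,  9.79405298e-01, -2.00283829e-01,
         2.66106178e-01],
       [-9.99672975e-01,  2.53133273e-02, -3.63031031e-03,
        -1.27549950e-02],
       [ 1.51430496e-03,  2.00311003e-01,  9.79731192
[... 347 characters left out ...]
2],
       [-0.66400985, -0.54042727,  0.51674876,  0.61476371],
       [-0.00822286,  0.69633176,  0.71767295,  0.95522188],
       [ 0.        ,  0.        ,  0.        ,  1.        ]])}
{'K': array([[341.0594772 ,   0.        , 319.73569642],
       [  0.        , 341.0594772 , 191.93436832],
       [  0.        ,   0.        ,   1.        ]]), 'mount': array([[ 7.86466103e-04,  9.65534494e-01,  2.60273935e-01,
         6.97528694e-02],
       [ 9.99999426e-01, -5.69889773e-04, -9.07572315e-04,
        -7.55497423e-05],
       [-7.27964922e-04,  2.60274500e-01, -9.65534388e-01,
        -1.57467165e-01],
       [ 0.00000000e+00,  0.00000000e+00,  0.00000000e+00,
         1.00000000e+00]])}
```

View pics/top1.png

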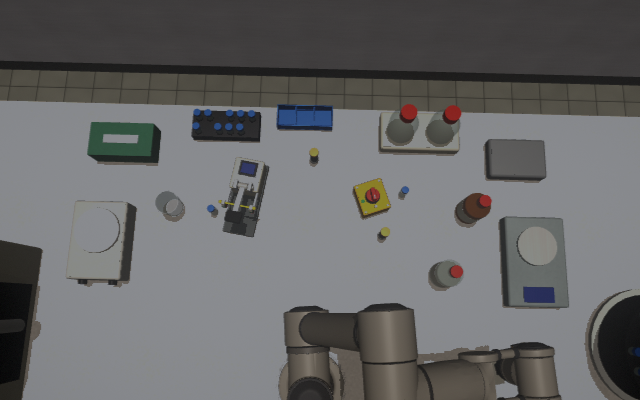

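View pics/side1.png

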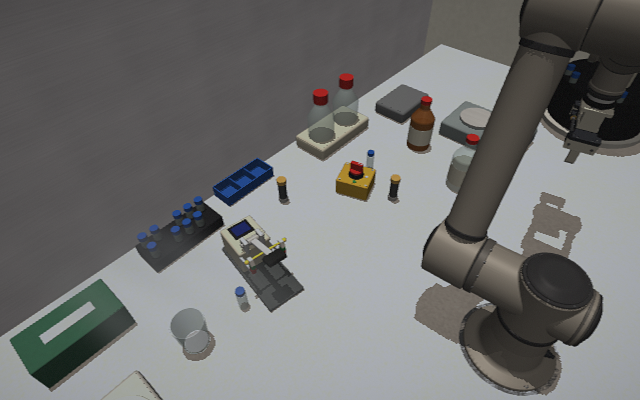

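The top view shows the yellow box at about (372,197), with cell_a at (384,233) and vial_b at (405,190). The purge unit is at about (245,197) with its pad towards (240,218), and vial_a is at (211,209). I'll enlarge both.

```bash
cat > h.py <<'E'
import numpy as np
from cell import vision
def ray(n,u,v,z,T=None):
    c=vision.get_calibration(n);K=c["K"];T=c["T"] if T is None else T
    d=T[:3,:3]@np.array([(u-K[0,2])/K[0,0],-(v-K[1,2])/K[1,1],-1]);o=T[:3,3]
    return o+d*(z-o[2])/d[2]
def proj(n,p,T=None):
    c=vision.get_calibration(n);K=c["K"];T=c["T"] if T is None else T
    q=T[:3,:3].T@(np.asarray(p)-T[:3,3]);return np.array([K[0,0]*q[0]/-q[2]+K[0,2],K[1,1]*-q[1]/-q[2]+K[1,2]])
E
python3 - <<'E'
import cv2,numpy as np
from h import *
im=cv2.imread("pics/top1.png")
a=cv2.resize(im[145:245,205:275],None,fx=5.6,fy=5.6,interpolation=cv2.INTER_CUBIC)
b=cv2.resize(im[170:242,345:415],None,fx=5.6,fy=5.6,interpolation=cv2.INTER_CUBIC)
b=cv2.copyMakeBorder(b,0,a.shape[0]-b.shape[0],0,0,cv2.BORDER_CONSTANT)
cv2.imwrite("pics/c.png",np.hstack([a,b]))
print(ray("top",373,195,.1),ray("top",240,218,.16),ray("top",384,232,.094),ray("top",405,190,.076),ray("top",211,209,.076))
E
```

```text
[ 0.62018567 -0.19068418  0.1       ] [0.52141823 0.2385935  0.16      ] [ 0.49764907 -0.22802746  0.094     ] [ 0.64553106 -0.3017264   0.076     ] [0.56314974 0.35119841 0.076     ]
```

View pics/c.png

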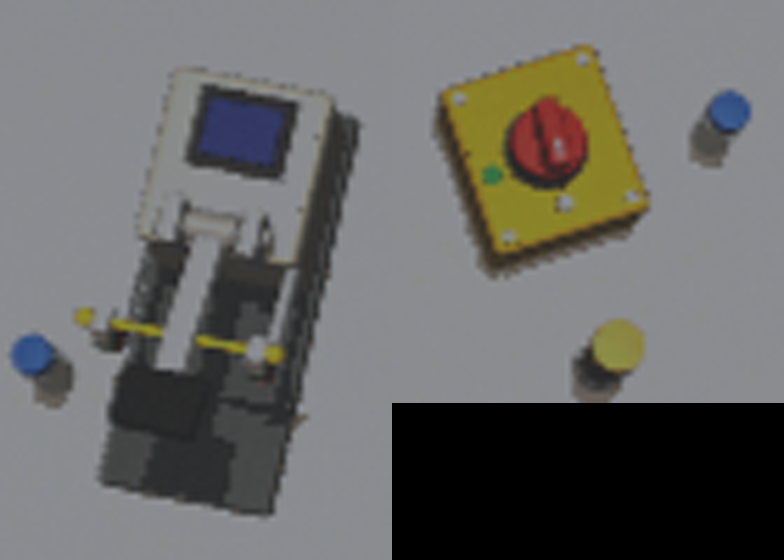

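Run:
```python
from h import *
np.set_printoptions(precision=4,suppress=True)
B=lambda x,y,z:ray("top",345+(x-392)/5.6-.4,170+y/5.6-.4,z)[:2]
P=lambda x,y,z:ray("top",205+x/5.6-.4,145+y/5.6-.4,z)[:2]
bl,fl,fr,br=[B(*c,.06) for c in((441,97),(497,255),(648,208),(592,45))]
print("box c",(bl+fl+fr+br)/4,"sides",np.linalg.norm(bl-fl),np.linalg.norm(br-fr),np.linalg.norm(bl-br),np.linalg.norm(fl-fr))
for d in(bl-fl,br-fr,fl-fr,bl-br):print("ang",np.arctan2(d[1],d[0]))
w,g=B(565,203,.06),B(492,175,.06);h=B(547,146,.084);print("w,g,head",w,g,h)
# bar split line
d=B(545,105,.109)-B(560,165,.109);print("line ang",np.arctan2(d[1],d[0]))
pad=P(158,400,.162);piv=P(211,222,.118);d=piv-pad;print("pad",pad,"piv",piv,np.linalg.norm(d),np.arctan2(d[1],d[0]))
a,b=P(84,317,.12),P(274,354,.12);print("pointer tips",a,b,np.arctan2(*(b-a)[::-1])+np.pi/2)
pf=[P(100,484,.012),P(272,514,.012)];d=pf[0]-pf[1];print("plate front",np.linalg.norm(d),np.arctan2(*d[::-1])-np.pi/2,sum(pf)/2)
d=P(175,68,.097)-P(330,97,.097);print("housing back",np.linalg.norm(d),np.arctan2(*d[::-1])-np.pi/2)
for n,u,v,z in(("sa",456,271,.2),("sb",486,201,.2),("cellb",314,153,.09)):print(n,ray("top",u,v,z))
```

```text
box c [ 0.6234 -0.1911] sides 0.10330594750878479 0.10665365178914941 0.09885733122707387 0.09666358983219253
ang 0.3454469162553947
ang 0.3249234359055094
ang 1.9006574228294841
ang 1.9346417305937464
w,g,head [ 0.5913 -0.2036] [ 0.6075 -0.1592] [ 0.6213 -0.19  ]
line ang 0.24418514153338025
pad [0.5268 0.2615] piv [0.6415 0.2442] 0.11597596864043977 -0.14977095528906095
pointer tips [0.582  0.3151] [0.5628 0.2026] -0.16882968988480918
plate front 0.10839169689002776 -0.14716718826127329 [0.4903 0.2667]
housing back 0.09600781984892001 -0.16486431286922265
sa [ 0.369  -0.4326  0.2   ]
sb [ 0.5885 -0.5328  0.2   ]
cellb [0.7638 0.0101 0.09  ]
```

Emit:
{"method": "move_arm", "body": {"rows": [[0,0,40,0,-1],[0,0,40,0,-1],[45,20,0,0,-1],[45,25,0,0,-1],[45,30,0,0,-1],[45,30,0,0,-1],[45,30,0,0,-1],[45,30,0,0,-1],[45,30,0,0,-1],[45,30,0,0,-1],[45,30,0,0,-1],[45,30,0,0,-1]], "newtons": 40}}

```text
time: 1.3
tool_pos: [0.5415, -0.2437, 0.3064]
tool_rot: [-3.141, 0.001, 0.228]
contact_force: [0.0, -1.4, -0.1]
opening: 0.0918
grip_force: 0.0
```

Emit:
{"method": "move_arm", "body": {"rows": [[40,30,-20,0,-1],[0,0,-40,0,-1],[0,0,-40,0,-1],[0,0,0,0,-1],[0,0,0,0,-1]]}}

```text
time: 1.8
tool_pos: [0.5772, -0.2176, 0.2085]
tool_rot: [-3.141, 0.001, 0.228]
contact_force: [-0.4, -0.5, -0.2]
opening: 0.092
grip_force: 0.0
```

```bash
cat >> h.py <<'E'
from scipy.spatial.transform import Rotation
def wrist(s):
    M=np.eye(4);M[:3,:3]=Rotation.from_euler("xyz",s["tool_rot"]).as_matrix();M[:3,3]=s["tool_pos"]
    return M@vision.get_calibration("wrist")["mount"]
E
python3 - <<'E'
from h import *;import cv2
from cell import monitor
s=monitor.observe();im=vision.read_camera("wrist");T=wrist(s);np.save("T1.npy",T)
print(s["time"],s["tool_pos"],s["tool_rot"],s["contact_force"],s["opening"])
p=proj("wrist",[.622,-.19,.109],T);print(p)
cv2.imwrite("pics/w1.png",im[:,:,::-1])
E
```

```text
1.8 [ 0.57718874 -0.21756057  0.20848228] [-3.14095529e+00  8.87866515e-04  2.27581541e-01] [-0.37220856 -0.47605502 -0.18221124] 0.09201648748802316
[297.10409831 127.58761862]
```

View pics/w1.png

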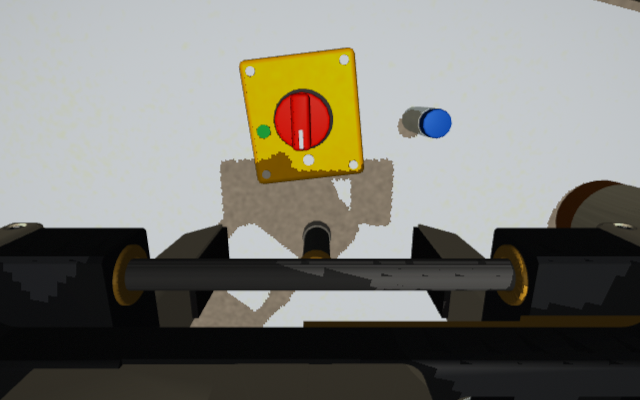

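The wrist picture shows the bar running from (300,94) to (301,149), with its white mark at the lower end. The white dot is at (308,160) and the green dot at (263,131).

Run:
```python
from h import *
T=np.load("T1.npy")
a=ray("wrist",300,95,.109,T);b=ray("wrist",301.3,149.5,.109,T);print(a,b,np.linalg.norm(a-b),(a+b)/2,np.arctan2(*(a-b)[1::-1]))
w=ray("wrist",308,160,.06,T);c=ray("wrist",302.5,119,.084,T);print(w,c)
bl,br,fr,fl=[ray("wrist",u,v,.06,T)[:2] for u,v in((241,63),(354,49),(363,172),(258,182))]
print((bl+br+fr+fl)/4,np.arctan2(*(bl-fl)[::-1]),np.arctan2(*(br-fr)[::-1]))
```

```text
[ 0.64523485 -0.18716784  0.109     ] [ 0.60677298 -0.19650087  0.109     ] 0.039578028867512466 [ 0.62600391 -0.19183435  0.109     ] 0.23805563063215468
[ 0.59148311 -0.20342869  0.06      ] [ 0.62742266 -0.19166888  0.084     ]
[ 0.62598715 -0.19218224] 0.3198327948183206 0.332863154651451
```

Emit:
{"method": "move_arm", "body": {"rows": [[24,13,0,0,-1],[24,13,0,0,-1],[0,0,-40,0,-0.5],[0,0,-40,0,-0.3],[0,0,-30,0.01,0],[0,0,-10,0,0.2],[0,0,0,0,0.3],[0,0,0,0,0.3]]}}

```text
time: 2.65
tool_pos: [0.6268, -0.1924, 0.0911]
tool_rot: [3.139, -0.004, 0.237]
contact_force: [0.3, -0.1, -0.6]
opening: 0.0481
grip_force: 0.0
```

Emit:
{"method": "move_arm", "body": {"rows": [[0,0,0,0,1],[0,0,0,0,1],[0,0,0,0,1],[0,0,0,0,1],[0,0,0,0,1]]}}

```text
time: 3.15
tool_pos: [0.6254, -0.1915, 0.0886]
tool_rot: [3.141, -0.0, 0.238]
contact_force: [-0.7, 0.9, 1.9]
opening: 0.0138
grip_force: 40.0
```

Gripped: the opening is 13.8 mm, which matches the 14 mm bar. Next I press down.

Emit:
{"method": "move_arm", "body": {"rows": [[0,0,-4,0,1],[0,0,-4,0,1],[0,0,-3,0,1],[0,0,0,0,1],[0,0,0,0,1],[0,0,0,0,1]]}}

```text
time: 3.75
tool_pos: [0.6256, -0.1915, 0.0804]
tool_rot: [3.14, -0.002, 0.238]
contact_force: [-6.1, 3.6, 20.7]
opening: 0.0137
grip_force: 40.0
```

The tool moved 8.2 mm down against 20.7 N, so the button is on its bottom stop. I'll let it up, then turn it.

Emit:
{"method": "move_arm", "body": {"rows": [[0,0,4,0,1],[0,0,4,0,1],[0,0,3,0,1],[0,0,0,0,1],[0,0,0,0,1]]}}

```text
time: 4.25
tool_pos: [0.6254, -0.1914, 0.088]
tool_rot: [3.141, -0.0, 0.238]
contact_force: [-0.2, 0.3, 3.4]
opening: 0.0137
grip_force: 40.0
```

Emit:
{"method": "move_arm", "body": {"rows": [[0,0,0,-0.12,1],[0,0,0,-0.12,1],[0,0,0,-0.12,1],[0,0,0,-0.12,1],[0,0,0,-0.12,1],[0,0,0,-0.12,1],[0,0,0,-0.12,1],[0,0,0,-0.12,1],[0,0,0,-0.12,1],[0,0,0,0,1],[0,0,0,0,1]]}}

```text
time: 5.35
tool_pos: [0.6255, -0.1908, 0.0881]
tool_rot: [-3.141, 0.0, -0.839]
contact_force: [0.9, 4.4, 2.7]
opening: 0.0139
grip_force: 40.0
```

Emit:
{"method": "move_arm", "body": {"rows": [[0,0,1,-0.09,1],[0,0,0,-0.08,1],[0,0,0,-0.06,1],[0,0,0,-0.04,1],[0,0,0,0,1],[0,0,0,0,1],[0,0,0,0,1]]}}

```text
time: 6.05
tool_pos: [0.6256, -0.1907, 0.0886]
tool_rot: [-3.141, 0.001, -1.108]
contact_force: [2.7, 3.6, -0.0]
opening: 0.0137
grip_force: 40.2
```

Run:
```python
from cell import monitor
s=monitor.observe();print(s["tool_rot"],s["tool_pos"],s["torque"],s["contact_force"])
```

```text
[-3.14110374e+00  5.93029681e-04 -1.10777547e+00] [ 0.62561233 -0.19070458  0.08858909] [ 0.84716754 -0.5899816   0.54615425] [ 2.72101123e+00  3.57160790e+00 -1.91397049e-03]
```

Emit:
{"method": "move_arm", "body": {"rows": [[0,0,0,0.03,1],[0,0,0,0,0.3],[0,0,0,0,0.3],[0,0,0,0,0.3],[0,0,30,0,0.3],[0,0,40,0,0.3],[0,0,40,0,0.3],[-40,0,10,0.12,1],[-10,0,0,0.12,1],[0,0,0,0.12,1],[0,0,0,0.12,1],[0,0,0,0.12,1]]}}

```text
time: 7.25
tool_pos: [0.5749, -0.1919, 0.2093]
tool_rot: [3.141, -0.0, -0.477]
contact_force: [0.4, 0.4, -0.6]
opening: 0.0007
grip_force: 0.0
```

Run:
```python
from h import *;import cv2
from cell import monitor
s=monitor.observe();im=vision.read_camera("wrist");T=wrist(s)
print(s["time"],s["tool_pos"],s["tool_rot"],s["contact_force"],s["opening"])
cv2.imwrite("pics/w2.png",im[:,:,::-1]);np.save("T2.npy",T)
```

```text
7.25 [ 0.5748557  -0.19190782  0.20931928] [ 3.14098357e+00 -6.68654463e-05 -4.77493015e-01] [ 0.35251292  0.41941985 -0.56617933] 0.0007209165668683574
```

View pics/w2.png

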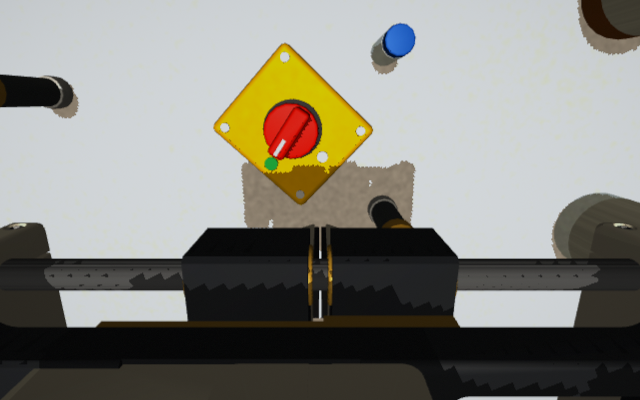

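The white line on the bar points at the green dot, at (271,163), so the button is reset. Next is the purge lever.

Emit:
{"method": "move_arm", "body": {"rows": [[-20,0,30,0,1],[-20,40,20,0.08,1],[-20,45,0,0.08,1],[-15,45,0,0.08,1],[-10,45,0,0.08,1],[-10,45,0,0,1],[-10,45,0,0,1],[-10,45,0,0,1],[0,45,0,0,1],[0,45,0,0,1],[0,45,0,0,1],[0,20,0,0,1]]}}

```text
time: 8.5
tool_pos: [0.4597, 0.2767, 0.2591]
tool_rot: [-3.141, -0.0, -0.162]
contact_force: [0.6, -0.1, 0.4]
opening: 0.0001
grip_force: 0.0
```

Emit:
{"method": "move_arm", "body": {"rows": [[0,0,0,0,1],[0,0,0,0,1],[0,0,0,0,1]]}}

```text
time: 8.8
tool_pos: [0.4604, 0.2723, 0.2592]
tool_rot: [3.141, -0.0, -0.164]
contact_force: [0.1, -0.6, -0.5]
opening: 0.0002
grip_force: 0.0
```

Run:
```python
from h import *;import cv2
from cell import monitor
s=monitor.observe();im=vision.read_camera("wrist");T=wrist(s)
print(s["time"],s["tool_pos"],s["tool_rot"],s["contact_force"],s["opening"])
cv2.imwrite("pics/w3.png",im[:,:,::-1]);np.save("T3.npy",T);print(proj("wrist",[.5268,.2615,.162],T),proj("wrist",[.6415,.2442,.115],T))
```

```text
8.8 [0.46039633 0.27232728 0.25920516] [ 3.14094465e+00 -1.60740302e-05 -1.64120127e-01] [ 0.05541715 -0.58345124 -0.50279043] 0.0001938279454769373
[319.21992014 103.61264978] [317.09986968 -53.08300246]
```

View pics/w3.png

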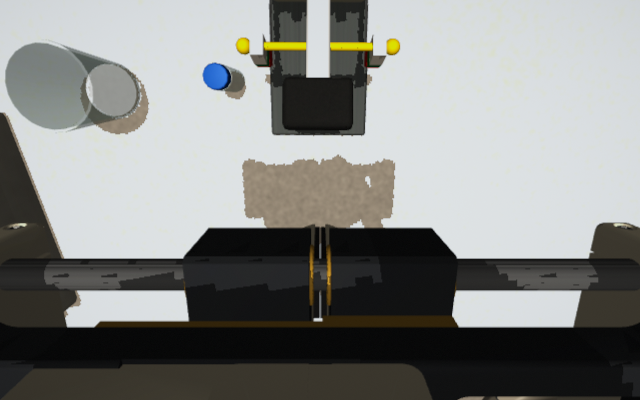

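The pad spans (283..353, 79..130). Its centre at (318,103) matches the (319,104) predicted from the top view, so the estimate holds. I'll move over it and lower.

Emit:
{"method": "move_arm", "body": {"rows": [[31,-5,0,0,1],[31,-5,0,0,1],[0,0,-40,0,1],[0,0,-35,0,1],[0,0,0,0,1],[0,0,0,0,1],[0,0,0,0,1]]}}

```text
time: 9.55
tool_pos: [0.5235, 0.2636, 0.1866]
tool_rot: [-3.14, -0.003, -0.163]
contact_force: [0.2, 0.9, -0.4]
opening: 0.0006
grip_force: 0.0
```

Emit:
{"method": "move_arm", "body": {"rows": [[0,0,-6,0,1],[0,0,-6,0,1],[0,0,-6,0,1],[0,0,-6,0,1],[0,0,-6,0,1],[0,0,-6,0,1],[0,0,-6,0,1],[0,0,0,0,1],[0,0,0,0,1]]}}

```text
time: 10.45
tool_pos: [0.5219, 0.2638, 0.1422]
tool_rot: [3.142, 0.001, -0.162]
contact_force: [-4.4, 1.0, 6.9]
opening: 0.0004
grip_force: 2.8
```

Emit:
{"method": "move_arm", "body": {"rows": [[0,0,-4,0,1],[0,0,-4,0,1],[0,0,-3,0,1],[0,0,0,0,1],[0,0,0,0,1],[0,0,0,0,1]]}}

```text
time: 11.05
tool_pos: [0.5214, 0.2639, 0.1314]
tool_rot: [-3.142, 0.002, -0.162]
contact_force: [-5.6, 1.4, 6.9]
opening: 0.0006
grip_force: 3.4
```

Run:
```python
import cv2,numpy as np
from cell import monitor,vision
s=monitor.observe();print(s["tool_pos"],s["contact_force"])
w=vision.read_camera("wrist");i=vision.read_camera("side")
a=cv2.resize(i[215:310,210:310],None,fx=4,fy=4,interpolation=cv2.INTER_CUBIC);b=cv2.resize(w[:190,220:420],None,fx=2,fy=2,interpolation=cv2.INTER_CUBIC)
cv2.imwrite("pics/s2.png",np.hstack([a,b])[:,:,::-1]) if a.shape[0]==b.shape[0] else cv2.imwrite("pics/s2.png",np.vstack([a,b])[:,:,::-1][:600] if a.shape[1]==0 else np.hstack([a[:380],b[:380]])[:,:,::-1])
```

```text
[0.52139987 0.26393371 0.13143076] [-5.61666593  1.36626572  6.89236852]
```

View pics/s2.png

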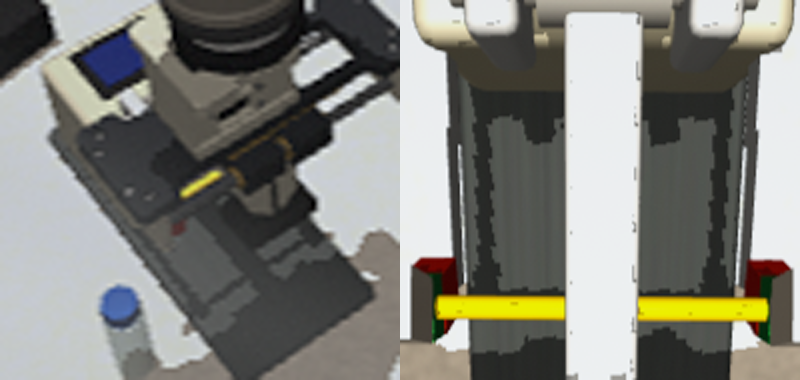

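The yellow pointer covers the green part of both quadrants, and z = 0.131 gives a lever angle of about 0.27. I'll hold here.

Emit:
{"method": "move_arm", "body": {"rows": [[0,0,0,0,1],[0,0,0,0,1],[0,0,0,0,1],[0,0,0,0,1],[0,0,0,0,1],[0,0,0,0,1],[0,0,0,0,1],[0,0,0,0,1],[0,0,0,0,1],[0,0,0,0,1],[0,0,0,0,1],[0,0,0,0,1]]}}

```text
time: 12.35
tool_pos: [0.5214, 0.2639, 0.1315]
tool_rot: [-3.142, 0.002, -0.162]
contact_force: [-4.9, 0.5, 7.4]
opening: 0.0006
grip_force: 3.4
```

Emit:
{"method": "move_arm", "body": {"rows": [[0,0,0,0,1],[0,0,0,0,1],[0,0,0,0,1],[0,0,0,0,1],[0,0,0,0,1],[0,0,0,0,1],[0,0,0,0,1],[0,0,0,0,1],[0,0,0,0,1],[0,0,0,0,1],[0,0,0,0,1],[0,0,0,0,1]]}}

```text
time: 13.55
tool_pos: [0.5214, 0.2639, 0.1315]
tool_rot: [3.142, 0.002, -0.162]
contact_force: [-5.0, 0.6, 7.5]
opening: 0.0004
grip_force: 3.4
```

Emit:
{"method": "move_arm", "body": {"rows": [[0,0,0,0,1],[0,0,0,0,1],[0,0,0,0,1],[0,0,0,0,1],[0,0,0,0,1],[0,0,0,0,1],[0,0,0,0,1],[0,0,0,0,1],[0,0,0,0,1],[0,0,0,0,1],[0,0,0,0,1],[0,0,0,0,1]]}}

```text
time: 14.75
tool_pos: [0.5214, 0.2639, 0.1315]
tool_rot: [-3.142, 0.002, -0.162]
contact_force: [-5.9, 0.8, 6.8]
opening: 0.0002
grip_force: 3.4
```

Run:
```python
from cell import monitor,workorder
s=monitor.observe();print(s["time"],s["tool_pos"],s["contact_force"])
if abs(s["tool_pos"][2]-.131)<.003 and s["contact_force"][2]>4: print(workorder.hand_in())
```

```text
14.75 [0.5213873  0.26393361 0.13148991] [-5.86167161  0.8263061   6.81288862]
the job is handed in; nothing more can be done
None
```

I handed the job in at 14.75 s: the stop button was pushed fully down, came back up and was turned to its stop, and the purge lever was held in the green for over 3 s and is still held there at about 7 N; no verdict was returned.

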